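# Get the rear vial carrier off a crowded hook

## Task

Two vial carriers hang one behind the other on the same hook. Move the orange one in front over to the empty hook and leave it hanging there, then take the green carrier from the back of the first hook and stand it upright in the middle of the black mat. Let go of both.

Things in the scene. Friction and masses are not known exactly. Their poses are not given: they have to be found in the camera images.
- carrier_front_center (a point): Orange vial carrier (0.16 kg), hung in front: foot 46 x 44 mm (x, y) with 4 fixed vials (caps 62 mm up); in its middle an upright plate, 10 mm thick (x), 44 wide (y), up to 112 mm above the underside, with a closed eye 28 mm wide, 66 to 102 mm up, on a peg along x. Point: its middle, 56 mm above the underside; 41 mm below the peg's axis when hung. z up. Grip the plate's side edges (along y) 66 to 110 mm up.
- carrier_rear_center (a point): Green vial carrier, otherwise like the orange one (same point and axes), hung 50 to 68 mm behind it. To grip either from above, close the fingers along y on the plate's two side edges, 88 mm above the underside, one finger on either side of the peg. Raised 10 to 25 mm from hanging (best 18), its eye passes the peg's upturned tip.
- hook_full_peg (a point): The hook both carriers hang on: fixed stand with a foot plate 80 x 74 x 12 mm, a post and one level round peg 8 mm thick that points to this point's -x, toward the robot. Point: on the peg's axis, 220 mm above the bench. The peg's tip, 75 mm off at -x (79 with its end), turns up to 12 mm above the axis; the post, 120 mm off at +x, is no higher than the peg. z up.
- hook_spare_peg (a point): The empty hook: a second fixed stand identical to the first, same point and axes. Room to hang a carrier from 60 mm on the -x side to 60 mm on the +x side of this point.
- mat_top (a point): Centre of the top face of a black rubber mat with a thin grey border, 140 x 140 mm, 4 mm thick, fixed flat on the bench. x and y along its edges, z up.

How it is judged:
By the outcome, as a careful person would: the job done as asked, in the order asked, and still so for the second after the job is handed in, with the robot touching nothing.
It also fails if it takes over 54 s, if anything falls off the work surface, if the arm or the gripper's body presses on something with over 40 N, if the wrist force passes 120 N, or if a joint passes its speed limit or range.

## Robot

A 7-joint arm with a two-finger parallel gripper is mounted at the origin on a cart in front of the work surface, level with it; the furniture and walls round the work are solid. World frame = base frame: x ahead of the robot, y to its left, z up, the work surface at z = 0. Lengths are in m, angles in rad, forces in N, time in s.
With the tool pointing down it reaches from about 0.35 to 0.9 m from the base axis. Payload 19.9 kg.
Tool frame: the origin (TCP) lies midway between the tips of the shut fingers; the grasp point (between the pads) lies 19 mm behind it; z points along the fingers, y is the line along which they close (so a half turn about z gives the same grasp; the last joint's range is limited). The gripper opens to 85 mm and grips with 20 to 120 N. Pads are 22 mm wide; open, the fingers measure 114 mm over their backs; the gripper's body (76 mm by 85 mm) begins 54 mm behind the grasp point. The pads swing forward as they close: fully open they stand 13 mm farther back than shut.
Start: joints at [-1.214, 0.417, -0.01, 1.614, 0.005, 1.111, -0.053], TCP at [0.243, 0.576, 0.205] pointing down, gripper open.
Joint ranges: [-2.81, 2.81], [-0.39, 2.02], [-1.27, 1.25], [0.06, 2.57], [-1.19, 4.33], [0.19, 2], [-2.82, 2.82]. Speed limits (rad/s): [1.89, 1.89, 2.39, 2.39, 3.01, 3.01, 3.01].

## Interface

Orientations are given as a unit quaternion [x, y, z, w].
In Python, from workcell import sensors, read_camera, camera_params, manip gives the robot as it stands. The module is installed in compiled form; this text tells all that it offers.
- The arm moves only by the shell command python3 -m creep 'ROWS'. ROWS is a JSON object of lists of equal length, an entry for each row: "gripper": the closure, from 0 (fully open) to 1 (shut); "travel": the shift along the world's x, y, z in cm, a list of three; "twist": the turn about the world's z in rad. In form: {"gripper": [gripper, ...], "travel": [[tx, ty, tz], ...], "twist": [twist, ...]}. A call has 1 to 20 rows; each row shifts and turns the commanded pose from where the row before left it; what a row does not reach is not made up. A row lasts 1/12 s, in which the tool goes at most 41.7 mm and 7.16 degrees, less where a joint would pass 70% of its speed; a pose out of reach is approached as far as the arm can. A call with a gripper value outside its range is refused whole. The fingers move at their own pace and stop on an object; the grip force is fixed at half the most. Time passes only in rows, so rows that do not move let the fingers close. It gives the time, the measured TCP pose, the force, the opening and the grip force at its end, in the units of the state.
- sensors.read_state(): the state, without advancing time (a new reading comes with each control period).
- read_camera(name): name is "scene" or "top" or "wrist"; returns the picture (420x560x3 uint8, blue, green, red); there is no depth.
- camera_params(name): a dict with "fx", "fy", "cx", "cy" (pixels), "k1" (the pictures are not rectified: a ray, as slopes to the right and down, at radius r is drawn at 1 + k1 r^2 times it, then the intrinsics apply), "R" (3x3) and "t" (3): a world point X has camera coordinates R X + t. Camera axes: x right, y down, z forward; pixel columns grow to the right and rows downward; lengths in m; the calibration is good to about 2 mm. A picture is of the moment at which its call begins: read the wrist's pose just before it. camera_params takes no time and is no camera call; for the wrist camera it gives the pose at the moment of the call.
- manip.sign_off(): hands the job in; it is judged then, once.
The state is a dict: "time_s": time; "q": joint angles; "dq": joint speeds; "joint_torque": joint torques, N m; "ee_pos": TCP position; "ee_rot": TCP orientation; "contact_force": force on the tool from outside, world axes, zero at the start; "wrist_torque": the same for the moment, N m; "width": finger opening in m; "finger_force": force on a finger pad.
Only numpy, scipy, OpenCV 4.12 (cv2) and the standard library are available. Lean on these libraries where they do the work, as an engineer would, in place of code of your own. Each camera call takes 0.05 s, during which the arm holds its last target. There are 200 camera calls.

## Working session

There is one attempt and no reset: what is moved stays moved. The work goes in short steps, Python scripts to look and compute and a shell command to move; the robot and the scene stay as the last step left them, time stands still between calls to the robot, and variables do not carry over. Pictures are saved under pics/ and viewed, at most 10 in all, crops included, and the job is handed in when it is done.

```bash
mkdir -p pics; cat > h.py <<'E'
import numpy as np, cv2
from workcell import sensors, read_camera, camera_params, manip
def shot(n,f):
    p=camera_params(n); im=read_camera(n); cv2.imwrite(f'pics/{f}.png',im); np.savez(f'pics/{f}.npz',**{k:np.array(v) for k,v in p.items()}); return im,p
def load(f):
    return cv2.imread(f'pics/{f}.png'), dict(np.load(f'pics/{f}.npz'))
def ray(p,u,v):
    K=np.array([[p['fx'],0,p['cx']],[0,p['fy'],p['cy']],[0,0,1]],float)
    d=cv2.undistortPoints(np.array([[[u,v]]],float),K,np.array([float(p['k1']),0,0,0]))[0,0]
    R=np.array(p['R']);t=np.array(p['t'])
    return -R.T@t, R.T@np.array([d[0],d[1],1])
def onz(p,u,v,z):
    c,d=ray(p,u,v); return c+d*(z-c[2])/d[2]
def tri(rs):
    A=0;b=0
    for c,d in rs:
        d=d/np.linalg.norm(d);M=np.eye(3)-np.outer(d,d);A=A+M;b=b+M@c
    return np.linalg.solve(A,b)
def proj(p,X):
    K=np.array([[p['fx'],0,p['cx']],[0,p['fy'],p['cy']],[0,0,1]],float)
    return cv2.projectPoints(np.array([X],float),cv2.Rodrigues(np.array(p['R'],float))[0],np.array(p['t'],float),K,np.array([float(p['k1']),0,0,0]))[0][0,0]
E
python3 - <<'E'
from h import *
s=sensors.read_state();print(s)
ims=[]
for n in('scene','top','wrist'):
    im,p=shot(n,n+'0');C,_=ray(p,280,210);print(n,C.round(3),_.round(2),p['fx'])
E
```

```text
{'time_s': 0.0, 'q': array([-1.21351485,  0.4179796 , -0.01032474,  1.61421287,  0.00467878,
        1.11071972, -0.0530203 ]), 'dq': array([ 4.80204213e-04,  9.42356074e-04, -8.43546340e-04, -5.98612106e-05,
        7.02304587e-04, -6.75809602e-04,  9.71668907e-05]), 'joint_torque': array([-4.02955220e-04, -8.64454365e+01,  6.78310432e-01, -4.34903598e+01,
        1.90268049e-02,  7.44912832e-03, -2.01896245e-05]), 'ee_pos': array([0.24252108, 0.57558337, 0.20414042]), 'ee_rot': array([ 1.98072849e-01,  9.80187088e-01, -6.40677748e-04, -9.51215477e-05]), 'contact_force': array([-0.46365453,  0.87344362, -0.33405503]), 'wrist_torque': array([-0.00349194,  0.01668518, -0.02666263]), 'finger_force': 0.0, 'width': 0.0851846374162066}
scene [ 0.21  -0.584  0.922] [ 0.32  0.65 -0.69] 524.2945619735578
top [0.407 0.116 1.177] [ 0.17 -0.01 -0.98] 506.61971850896197
wrist [0.165 0.609 0.374] [ 0.31 -0.13 -0.94] 347.66288002304094
```

View pics/scene0.png

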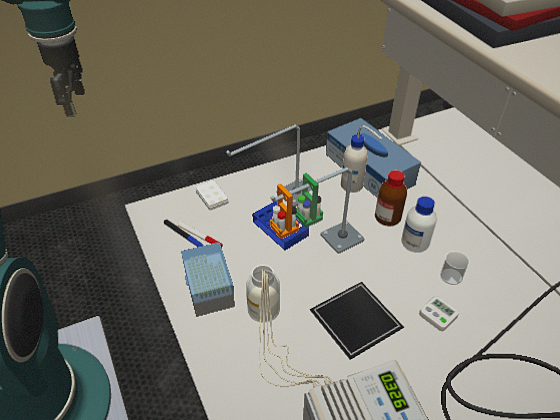

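View pics/top0.png

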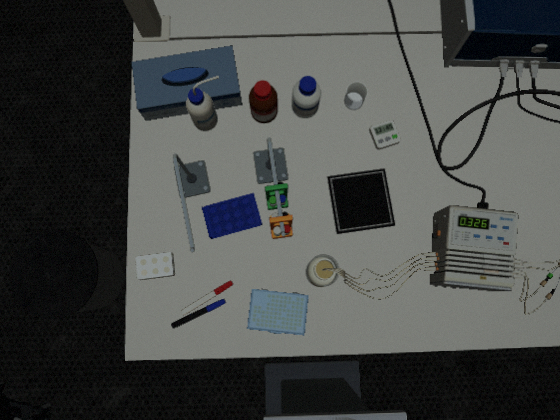

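The scene view shows the full hook (post about 345,200) with the orange (288,210) and green (312,200) carriers, and the spare hook behind it (peg tip 230,153, post top 298,127). The top view shows the mat at (361,200), the full peg running (270,140)→(283,235), and the spare peg (180,157)→(192,250). I'll zoom in on both.

```bash
python3 - <<'E'
from h import *
a=load('top0')[0][130:260,160:310]; b=load('scene0')[0][110:260,215:375]
cv2.imwrite('pics/topz.png',cv2.resize(a,(690,598),interpolation=cv2.INTER_CUBIC))
cv2.imwrite('pics/scz.png',cv2.resize(b,(640,600),interpolation=cv2.INTER_CUBIC))
E
```

```text
(no output)
```

View pics/topz.png

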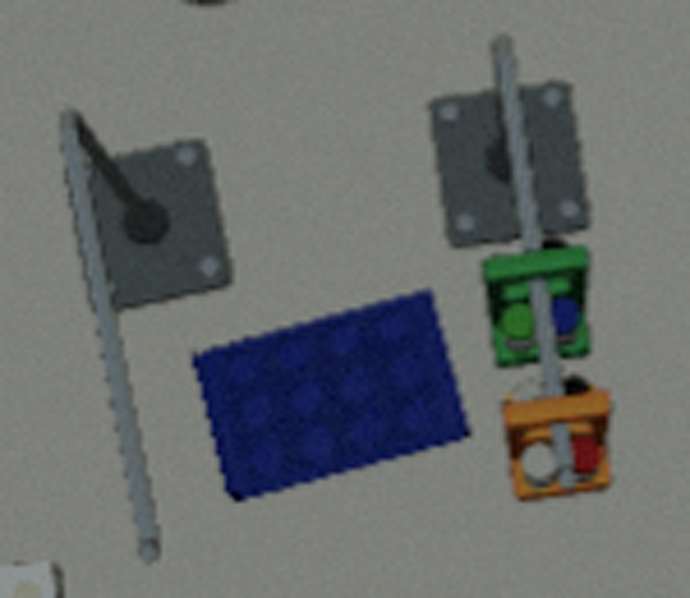

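View pics/scz.png

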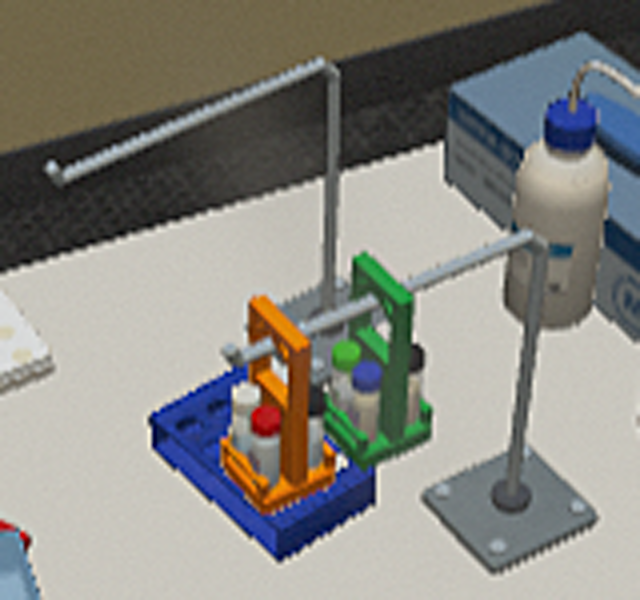

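The zooms show both pegs in full. The orange plate is at topz (557,403) and the green plate at (537,262). The peg ends are clear in both views, so I'll triangulate them.

```bash
python3 - <<'E'
from h import *
T=load('top0');S=load('scene0')
tp=lambda x,y:(160+x/4.6-.4,130+y/4.6-.4); sp=lambda x,y:(215+x/4-.4,110+y/4-.4)
P={'full_post':((502,42),(538,240)),'full_tip':((569,482),(232,355)),'sp_post':((69,117),(325,67)),'sp_tip':((149,550),(55,172))}
for k,(a,b) in P.items():
    ra=ray(T[1],*tp(*a));rb=ray(S[1],*sp(*b));X=tri([ra,rb]);z=.222 if 'post' in k else .23
    print(k,X.round(4),onz(T[1],*tp(*a),z).round(4),onz(S[1],*sp(*b),z).round(4))
# plates: top faces z=.22-.041+.056=.235
def msk(im,lo,hi): 
    h=cv2.cvtColor(im,cv2.COLOR_BGR2HSV);return cv2.inRange(h,lo,hi)
for nm,corn in {'orange':[(505,403),(609,393)],'green':[(484,263),(588,251)]}.items():
    for c in corn: print(nm,onz(T[1],*tp(*c),.235).round(4))
for c in [(250,300),(308,345)]: print('or scene',onz(S[1],*sp(*c),.235).round(4))
for c in [(354,258),(410,300)]: print('gr scene',onz(S[1],*sp(*c),.235).round(4))
# mat
for im,p in (T,S):
    g=im.max(2); m=((g<45)*255).astype(np.uint8); m=cv2.morphologyEx(m,cv2.MORPH_CLOSE,np.ones((5,5)))
    n,l,st,ce=cv2.connectedComponentsWithStats(m)
    t=(361,200) if im is T[0] else (355,318)
    i=l[t[1],t[0]]; c=cv2.findContours((l==i).astype(np.uint8),0,2)[0][0]
    pts=np.array([onz(p,*q[0],.004)[:2] for q in c],np.float32)
    print('mat',st[i],cv2.minAreaRect(pts))
print(sensors.read_state()['time_s'])
E
```

```text
full_post [0.72   0.127  0.2137] [0.7177 0.1267 0.222 ] [0.7137 0.1186 0.222 ]
full_tip [0.5284 0.1038 0.2252] [0.5266 0.1042 0.23  ] [0.5274 0.0988 0.23  ]
sp_post [0.6901 0.3137 0.2157] [0.6902 0.3119 0.222 ] [0.6837 0.3058 0.222 ]
sp_tip [0.5048 0.2769 0.225 ] [0.5038 0.2762 0.23  ] [0.5032 0.2706 0.23  ]
orange [0.5593 0.1294 0.235 ]
orange [0.5622 0.0867 0.235 ]
green [0.6182 0.1366 0.235 ]
green [0.622  0.0934 0.235 ]
or scene [0.5504 0.1266 0.235 ]
or scene [0.5616 0.0846 0.235 ]
gr scene [0.6122 0.1333 0.235 ]
gr scene [0.6224 0.0926 0.235 ]
mat [ 328  169   67   65 3349] ((0.6302545666694641, -0.08363767713308334), (0.13815787434577942, 0.13808271288871765), 6.528186321258545)
mat [ 310  282   94   77 3685] ((0.63139408826828, -0.0853147804737091), (0.13875235617160797, 0.1382507085800171), 6.66884183883667)
0.15
```

```bash
python3 -m creep '{"gripper":[0,0,0,0,0,0,0,0,0,0,0,0,0,0,0,0,0,0,0,0],"travel":[[0,0,2.6],[0,0,2.6],[0,0,2.6],[0,0,2.6],[1.7,-2.9,0],[1.7,-2.9,0],[1.7,-2.9,0],[1.7,-2.9,0],[1.7,-2.9,0],[1.7,-2.9,0],[1.7,-2.9,0],[1.7,-2.9,0],[1.7,-2.9,0],[1.7,-2.9,0],[1.7,-2.9,0],[1.7,-2.9,0],[1.7,-2.9,0],[1.7,-2.9,0],[1.7,-2.9,0],[1.7,-2.9,0]],"twist":[0,0,0,0,0.0325,0.0325,0.0325,0.0325,0.0325,0.0325,0.0325,0.0325,0.0325,0.0325,0.0325,0.0325,0.0325,0.0325,0.0325,0.0325]}'
python3 - <<'E'
from h import *
im,p=shot('wrist','w1');s=sensors.read_state();print(s['ee_pos'],s['ee_rot'],s['contact_force'])
print([(k,proj(p,X).round()) for k,X in {'tip':(.528,.104,.225),'or':(.56,.108,.235),'gr':(.62,.115,.235),'sptip':(.505,.277,.225)}.items()])
E
```

```text
time_s: 1.82
ee_pos: [0.5151, 0.1103, 0.3088]
ee_rot: [-0.061, 0.998, -0.0, 0.0]
contact_force: [1.2, 0.0, 0.2]
width: 0.0858
finger_force: 0.0
[0.5176837  0.10404394 0.30879461] [-5.96053201e-02  9.98221353e-01 -1.05922213e-03  4.63194815e-04] [-0.23325198 -9.26001046 -1.20548931]
[('tip', array([270., 217.])), ('or', array([270., 260.])), ('gr', array([270., 323.])), ('sptip', array([490., 214.]))]
```

View pics/w1.png

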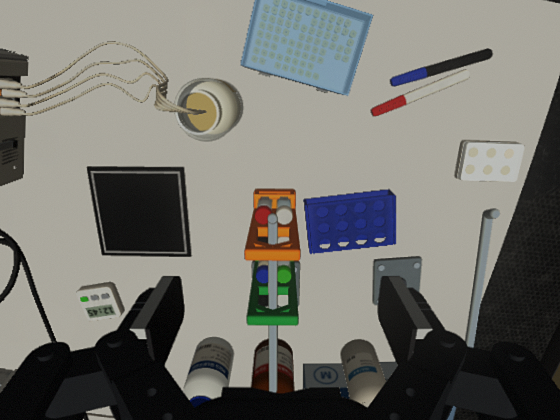

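The wrist view has the orange plate's top strip at about (273,252), the green at about (273,320), and the peg centred on x≈273 with its tip at (272,217). The spare tip is at (490,213). These agree with the predictions to a few pixels. I'll refine with the arm at rest.

```bash
python3 - <<'E'
from h import *
im,p=shot('wrist','w2');s=sensors.read_state();print(s['ee_pos'],s['ee_rot'],s['contact_force'])
h=cv2.cvtColor(im,cv2.COLOR_BGR2HSV)
for n,lo,hi,r0 in(('o',(8,150,90),(22,255,255),(180,275)),('g',(50,140,60),(75,255,255),(255,345))):
    m=cv2.inRange(h,lo,hi); m[:r0[0]]=0;m[r0[1]:]=0;m[:,:220]=0;m[:,320:]=0
    for y in range(r0[1]-40,r0[1]):
        x=np.where(m[y])[0]
        if len(x): print(n,y,x.min(),x.max(),len(x),im[y,255])
E
```

```text
[0.51641854 0.10681527 0.3086161 ] [-5.79746586e-02  9.98317712e-01 -8.16653433e-04  1.37397569e-04] [-0.94241598 -0.25075981 -0.61288217]
o 241 261 299 7 [24 41 80]
o 242 261 299 15 [21 39 80]
o 243 263 299 20 [21 39 80]
o 244 263 298 23 [20 39 81]
o 245 265 298 20 [18 38 78]
o 246 261 300 27 [19 38 79]
o 247 254 308 55 [ 25  65 140]
o 248 254 308 55 [ 25  90 185]
o 249 253 308 56 [ 28 110 196]
o 250 253 308 56 [ 29 116 193]
o 251 253 308 56 [ 29 116 192]
o 252 253 308 56 [ 28 115 192]
o 253 253 308 56 [ 28 115 193]
o 254 253 308 56 [ 27 112 193]
o 255 253 308 56 [ 24 111 194]
o 256 254 308 55 [ 19 106 193]
o 257 254 307 54 [ 28  95 187]
o 258 261 306 24 [110 137 177]
g 306 264 298 2 [133 148 143]
g 307 264 297 7 [129 141 139]
g 308 264 297 13 [106 120 113]
g 309 265 296 14 [ 88 103  95]
g 310 289 296 8 [ 89 103  95]
g 313 272 272 1 [62 75 65]
g 314 256 305 50 [60 87 62]
g 315 256 305 50 [ 66 107  66]
g 316 256 305 50 [ 67 112  65]
g 317 256 305 50 [ 65 110  64]
g 318 256 305 50 [ 68 111  67]
g 319 256 305 50 [ 65 108  64]
g 320 256 305 50 [ 65 107  64]
g 321 256 305 50 [ 76 119  77]
g 322 256 305 50 [101 136 104]
```

```bash
python3 - <<'E'
from h import *
im,p=load('w2')
for n,u,v in(('o',280.5,252.3),('oL',253,252),('oR',308.5,252),('g',280.5,318.5),('gL',255.7,318.5),('gR',305.4,318.5)): print(n,onz(p,u,v,.235).round(4))
# peg columns at several rows & tip
g=cv2.cvtColor(im,cv2.COLOR_BGR2GRAY)
cv2.imwrite('pics/w2z.png',cv2.resize(im[190:350,200:340],(525,600),interpolation=cv2.INTER_CUBIC))
sp=im[190:345,440:525]
cv2.imwrite('pics/w2s.png',cv2.resize(sp,(329,600),interpolation=cv2.INTER_CUBIC))
cv2.imwrite('pics/w2c.png',np.hstack([cv2.imread('pics/w2z.png')[:, :460],cv2.imread('pics/w2s.png')]))
E
```

```text
o [0.5552 0.1088 0.235 ]
oL [0.5575 0.0875 0.235 ]
oR [0.5523 0.1304 0.235 ]
g [0.6167 0.1161 0.235 ]
gL [0.6192 0.0954 0.235 ]
gR [0.6142 0.1369 0.235 ]
```

View pics/w2c.png

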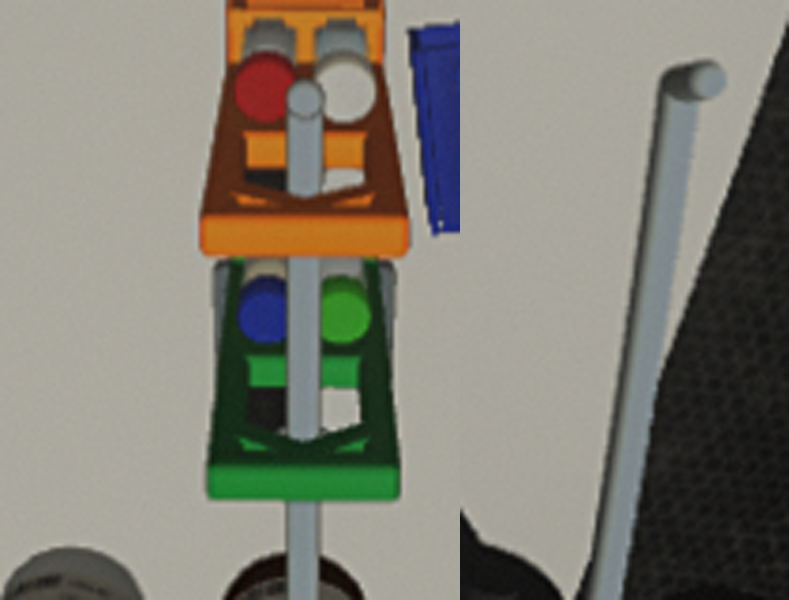

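The zoom shows the full peg running straight down the camera column, so the tool yaw (6.65°) already matches it. The full tip is at crop (306,98) and the spare tip at (707,78).

```bash
python3 - <<'E'
from h import *
im,p=load('w2')
l=lambda x,y,z:onz(p,200+x/3.75-.4,190+y/3.75-.4,z).round(4)
r=lambda x,y,z:onz(p,440+(x-460)/3.87-.4,190+y/3.87-.4,z).round(4)
print('ftip',l(306,98,.232),'peg',l(304,350,.224),l(303,560,.224))
a,b,c=r(707,78,.232),r(648,300,.224),r(613,550,.224)
print('stip',a,b,c,np.degrees(np.arctan2((c-b)[1],(c-b)[0])),np.degrees(np.arctan2((c-a)[1],(c-a)[0])))
T=load('top0');S=load('scene0')
print('sptip3',tri([ray(T[1],160+149/4.6-.4,130+548/4.6-.4),ray(S[1],215+54/4-.4,110+168/4-.4),ray(p,440+247/3.87-.4,190+78/3.87-.4)]))
print('ftip3',tri([ray(T[1],160+569/4.6-.4,130+480/4.6-.4),ray(S[1],215+231/4-.4,110+350/4-.4),ray(p,200+306/3.75-.4,190+98/3.75-.4)]))
E
```

```text
ftip [0.526  0.1059 0.232 ] peg [0.5891 0.1129 0.224 ] [0.6471 0.1196 0.224 ]
stip [0.501  0.2752 0.232 ] [0.5545 0.2852 0.224 ] [0.6201 0.299  0.224 ] 11.879854139956455 11.300680773872443
sptip3 [0.50386399 0.27692913 0.22825759]
ftip3 [0.5283911  0.10494849 0.22740695]
```

```bash
python3 -m creep '{"gripper":[0,0,0,0,0,0,0,0,0,0,0,0,0,0,0],"travel":[[1.4,0.06,0],[1.4,0.06,0],[1.3,0.05,0],[0,0,0],[0,0,-1.5],[0,0,-1.5],[0,0,-1.5],[0,0,-1.5],[0,0,-1.5],[0,0,-1.5],[0,0,-1.5],[0,0,-1],[0,0,-0.5],[0,0,0],[0,0,0]],"twist":[0,0,0,0,0,0,0,0,0,0,0,0,0,0,0]}'
python3 - <<'E'
from h import *
shot('wrist','w3');s=sensors.read_state();print(s['ee_pos'],s['ee_rot'],s['contact_force'])
E
```

```text
time_s: 3.17
ee_pos: [0.5558, 0.1137, 0.1892]
ee_rot: [-0.061, 0.998, -0.0, 0.0]
contact_force: [1.0, -1.0, -0.3]
width: 0.0856
finger_force: 0.0
[0.55601454 0.11371523 0.18951297] [-6.05493751e-02  9.98165090e-01  6.29409297e-05  4.72005470e-04] [1.06792485 0.21255716 0.05929463]
```

View pics/w3.png

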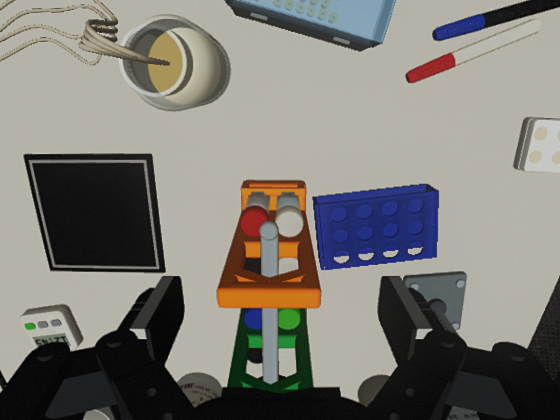

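The view shows the orange plate's top strip at about (269,297), with the finger midline at about x=281. The tool is roughly 5 mm too far to +y.

```bash
python3 - <<'E'
from h import *
im,p=load('w3')
m=cv2.inRange(cv2.cvtColor(im,cv2.COLOR_BGR2HSV),(8,150,130),(22,255,255));m[:275]=0;m[320:]=0
ys,xs=np.where(m);
for y in range(280,314,3):
    x=np.where(m[y])[0]; print(y,(x.min(),x.max(),len(x)) if len(x) else 0)
for v in (289,296,305): print(onz(p,269.5,v,.235).round(4))
print(onz(p,268,230,.232))
E
```

```text
280 (np.int64(238), np.int64(300), 31)
283 0
286 0
289 (np.int64(218), np.int64(319), 102)
292 (np.int64(217), np.int64(320), 104)
295 (np.int64(217), np.int64(320), 104)
298 (np.int64(218), np.int64(320), 103)
301 (np.int64(218), np.int64(319), 102)
304 (np.int64(219), np.int64(319), 101)
307 (np.int64(223), np.int64(317), 95)
310 0
313 0
[0.5509 0.109  0.235 ]
[0.5542 0.1094 0.235 ]
[0.5586 0.1099 0.235 ]
[0.52595162 0.10562871 0.232     ]
```

```bash
python3 -m creep '{"gripper":[0,0,0,0.3,1,1,1,1,1,1,1,1],"travel":[[0,-0.22,0],[0,-0.22,0],[0,0,0],[0,0,0],[0,0,0],[0,0,0],[0,0,0],[0,0,0],[0,0,0],[0,0,0],[0,0,0],[0,0,0]],"twist":[0,0,0,0,0,0,0,0,0,0,0,0]}'
```

```text
time_s: 4.22
ee_pos: [0.5561, 0.1087, 0.1891]
ee_rot: [-0.06, 0.998, -0.0, 0.0]
contact_force: [0.8, -4.9, 5.2]
width: 0.0425
finger_force: 60.5
```

```bash
python3 -m creep '{"gripper":[1,1,1,1,1,1],"travel":[[0,0,0.6],[0,0,0.6],[0,0,0.6],[0,0,0],[0,0,0],[0,0,0]],"twist":[0,0,0,0,0,0]}'
python3 -m creep '{"gripper":[1,1,1,1,1,1,1,1,1,1,1,1],"travel":[[-0.5,-0.06,0],[-0.8,-0.09,0],[-0.8,-0.09,0],[-0.8,-0.09,0],[-0.8,-0.09,0],[-0.8,-0.09,0],[-0.8,-0.09,0],[-0.8,-0.09,0],[-0.8,-0.09,0],[-0.5,-0.06,0],[0,0,0],[0,0,0]],"twist":[0,0,0,0,0,0,0,0,0,0,0,0]}'
```

```text
time_s: 4.72
ee_pos: [0.5555, 0.1094, 0.2066]
ee_rot: [-0.061, 0.998, 0.0, -0.0]
contact_force: [-0.2, -0.7, -1.3]
width: 0.0421
finger_force: 61.1
time_s: 5.72
ee_pos: [0.4817, 0.1009, 0.2069]
ee_rot: [-0.061, 0.998, 0.0, 0.0]
contact_force: [-0.7, -0.2, -1.0]
width: 0.0424
finger_force: 61.1
```

```bash
python3 -m creep '{"gripper":[1,1,1,1,1,1,1,1,1,1,1,1,1,1,1,1,1],"travel":[[-1,0,0],[-1,0,0],[-0.7,0,0],[0,1.0,0],[0,1.5,0],[0,1.7,0],[0,1.7,0],[0,1.7,0],[0,1.7,0],[0,1.7,0],[0,1.7,0],[0,1.5,0],[0,1.2,0],[0,0.8,0],[0,0,0],[0,0,0],[0,0,0]],"twist":[0,0,0,0,0.01,0.01,0.01,0.01,0.01,0.01,0.01,0.01,0,0,0,0,0]}'
python3 - <<'E'
from h import *
shot('wrist','w4');s=sensors.read_state();print(s['ee_pos'],s['ee_rot'],s['contact_force'])
shot('top','t4');shot('scene','s4')
E
```

```text
time_s: 7.13
ee_pos: [0.4549, 0.262, 0.2067]
ee_rot: [-0.1, 0.995, -0.0, -0.0]
contact_force: [0.2, 0.3, -1.8]
width: 0.0422
finger_force: 61.1
[0.45487134 0.26197649 0.20681733] [-9.98116475e-02  9.95006339e-01 -1.35481854e-04  4.05467619e-05] [ 0.28122889  0.57313144 -0.84908127]
```

View pics/w4.png

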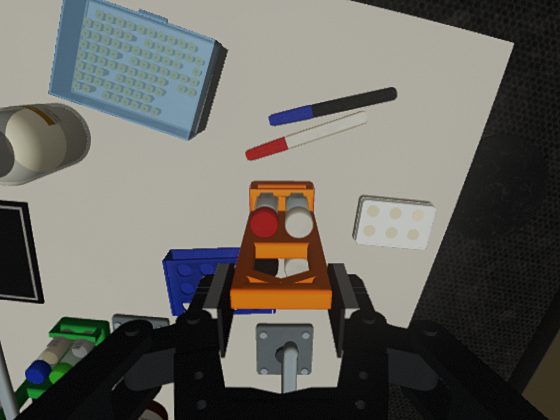

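The orange carrier is held square, with its plate at (281,295), and the spare stand's post is ahead at (288,350). The peg line needs about +4.5 mm in y, after which I thread it on in stages.

```bash
python3 -m creep '{"gripper":[1,1,1,1,1,1,1,1,1,1],"travel":[[0,0.45,0],[0,0,0],[0.78,0.16,0],[0.78,0.16,0],[0.78,0.16,0],[0.78,0.16,0],[0.78,0.16,0],[0.78,0.16,0],[0,0,0],[0,0,0]],"twist":[0,0,0,0,0,0,0,0,0,0]}'
python3 - <<'E'
from h import *
shot('top','t5');shot('scene','s5')
a=load('t5')[0][190:290,140:240]; b=load('s5')[0][100:220,190:310]
cv2.imwrite('pics/c5.png',np.hstack([cv2.resize(a,(400,400),interpolation=2),cv2.resize(b,(400,400),interpolation=2)]))
E
```

```text
time_s: 8.12
ee_pos: [0.5018, 0.2768, 0.2065]
ee_rot: [-0.1, 0.995, -0.0, -0.0]
contact_force: [-0.3, 0.1, -2.0]
width: 0.0423
finger_force: 61.1
```

View pics/c5.png

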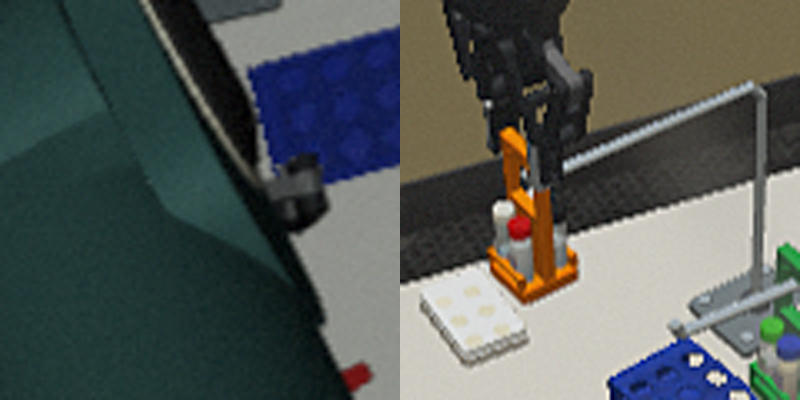

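The scene crop shows the orange eye meeting the peg tip at about (525,175) with no contact force, so I carry on along the peg.

```bash
python3 -m creep '{"gripper":[1,1,1,1,1,1,1,1,1,1,1],"travel":[[0.76,0.15,0],[0.76,0.15,0],[0.76,0.15,0],[0.76,0.15,0],[0.76,0.15,0],[0.76,0.15,0],[0.76,0.15,0],[0.76,0.15,0],[0.76,0.15,0],[0,0,0],[0,0,0]],"twist":[0,0,0,0,0,0,0,0,0,0,0]}'
python3 -m creep '{"gripper":[1,1,1,1,1,1,1],"travel":[[0,0,-0.5],[0,0,-0.5],[0,0,-0.4],[0,0,-0.2],[0,0,-0.1],[0,0,0],[0,0,0]],"twist":[0,0,0,0,0,0,0]}'
```

```text
time_s: 9.13
ee_pos: [0.5701, 0.2903, 0.2065]
ee_rot: [-0.1, 0.995, -0.0, -0.0]
contact_force: [0.1, -1.2, -1.0]
width: 0.0422
finger_force: 61.1
time_s: 9.72
ee_pos: [0.5699, 0.2904, 0.1898]
ee_rot: [-0.1, 0.995, -0.0, 0.0]
contact_force: [0.4, 0.2, -1.3]
width: 0.042
finger_force: 61.2
```

```bash
python3 -m creep '{"gripper":[1,1,0.7,0.5,0.4,0.3,0.2,0.1,0,0,0,0],"travel":[[0,0,-0.1],[0,0,0],[0,0,0],[0,0,0],[0,0,0],[0,0,0],[0,0,0],[0,0,0],[0,0,0],[0,0,0],[0,0,0],[0,0,0]],"twist":[0,0,0,0,0,0,0,0,0,0,0,0]}'
python3 -m creep '{"gripper":[0,0,0,0,0,0,0,0,0,0,0,0],"travel":[[0,0,0.6],[0,0,1],[0,0,1.5],[0,0,1.5],[0,0,1.5],[0,0,1.5],[0,0,1.5],[0,0,1.5],[0,0,1.2],[0,0,0],[0,0,0],[0,0,0]],"twist":[0,0,0,0,0,0,0,0,0,0,0,0]}'
python3 - <<'E'
from h import *
shot('scene','s6');im,p=shot('wrist','w6')
a=im; b=load('s6')[0][100:260,190:350]
cv2.imwrite('pics/c6.png',np.hstack([a[140:,140:],cv2.resize(b,(280,280),interpolation=2)]))
E
```

```text
time_s: 10.72
ee_pos: [0.5699, 0.2904, 0.1888]
ee_rot: [-0.1, 0.995, -0.0, 0.0]
contact_force: [-0.3, -0.3, -0.3]
width: 0.0853
finger_force: 0.0
time_s: 11.72
ee_pos: [0.5696, 0.2903, 0.3063]
ee_rot: [-0.1, 0.995, -0.0, -0.0]
contact_force: [0.2, 0.4, -0.0]
width: 0.0851
finger_force: 0.0
```

View pics/c6.png

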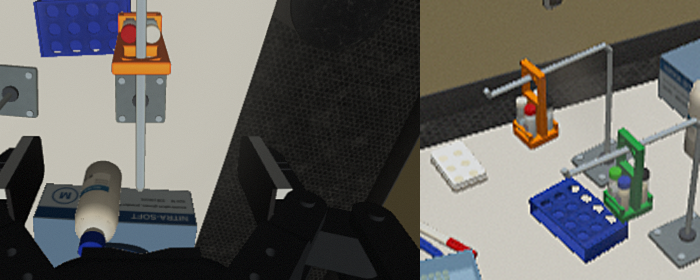

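The orange carrier hangs freely on the spare peg, at left-panel (140,65), and the green is still on the first hook. Next I move above the green carrier and measure with masks.

```bash
python3 -m creep '{"gripper":[0,0,0,0,0,0,0,0,0,0,0,0,0,0],"travel":[[0,-1,0],[0.5,-1.6,0],[0.5,-1.8,0],[0.5,-1.8,0],[0.5,-1.8,0],[0.5,-1.8,0],[0.5,-1.8,0],[0.5,-1.8,0],[0.5,-1.8,0],[0.5,-1.4,0],[0.15,-0.8,0],[0,0,0],[0,0,0],[0,0,0]],"twist":[0,-0.01,-0.01,-0.01,-0.01,-0.01,-0.01,-0.01,-0.01,-0.004,0,0,0,0]}'
python3 - <<'E'
from h import *
im,p=shot('wrist','w7');print(sensors.read_state()['ee_pos'])
m=cv2.inRange(cv2.cvtColor(im,cv2.COLOR_BGR2HSV),(50,110,60),(80,255,255))
u0,v0=proj(p,(.616,.1163,.235));print(u0,v0)
v0=int(v0)
for y in range(v0-14,v0+15,2):
    x=np.where(m[y])[0]; 
    if len(x): print(y,x.min(),x.max(),len(x),onz(p,(x.min()+x.max())/2,y,.235).round(4))
E
```

```text
time_s: 12.98
ee_pos: [0.6162, 0.1177, 0.3066]
ee_rot: [-0.059, 0.998, 0.0, -0.0]
contact_force: [-0.8, 0.2, -1.1]
width: 0.0855
finger_force: 0.0
[0.61612198 0.11775289 0.30666301]
278.06175744054894 206.9991449990529
192 262 294 22 [0.6046 0.1149 0.235 ]
194 262 294 22 [0.6061 0.1151 0.235 ]
196 262 294 16 [0.6076 0.1153 0.235 ]
198 258 298 14 [0.6091 0.1155 0.235 ]
200 259 296 22 [0.6107 0.1153 0.235 ]
202 250 305 56 [0.6122 0.1154 0.235 ]
204 249 306 58 [0.6137 0.1156 0.235 ]
206 249 307 59 [0.6152 0.1162 0.235 ]
208 249 306 58 [0.6168 0.116  0.235 ]
210 249 306 58 [0.6184 0.1162 0.235 ]
212 249 306 58 [0.6199 0.1163 0.235 ]
214 254 304 49 [0.6214 0.1176 0.235 ]
```

```bash
python3 -m creep '{"gripper":[0,0,0,0,0,0,0,0,0,0,0,0.3,1,1,1,1,1,1,1,1],"travel":[[0.1,-0.15,-0.5],[0,0,-1.5],[0,0,-1.5],[0,0,-1.5],[0,0,-1.5],[0,0,-1.5],[0,0,-1.5],[0,0,-1.25],[0,0,-1],[0,0,0],[0,0,0],[0,0,0],[0,0,0],[0,0,0],[0,0,0],[0,0,0],[0,0,0],[0,0,0],[0,0,0],[0,0,0]],"twist":[0,0,0,0,0,0,0,0,0,0,0,0,0,0,0,0,0,0,0,0]}'
python3 -m creep '{"gripper":[1,1,1,1,1,1],"travel":[[0,0,0.6],[0,0,0.6],[0,0,0.6],[0,0,0],[0,0,0],[0,0,0]],"twist":[0,0,0,0,0,0]}'
```

```text
time_s: 14.7
ee_pos: [0.6178, 0.1157, 0.1902]
ee_rot: [-0.059, 0.998, 0.001, 0.001]
contact_force: [0.3, 2.9, 6.1]
width: 0.0423
finger_force: 60.2
time_s: 15.2
ee_pos: [0.6173, 0.1149, 0.2072]
ee_rot: [-0.059, 0.998, -0.0, -0.0]
contact_force: [0.7, 0.1, -1.7]
width: 0.0422
finger_force: 61.1
```

```bash
python3 -m creep '{"gripper":[1,1,1,1,1,1,1,1,1,1,1,1,1,1,1,1,1,1,1,1],"travel":[[-0.8,-0.09,0],[-0.8,-0.09,0],[-0.8,-0.09,0],[-0.8,-0.09,0],[-0.8,-0.09,0],[-0.8,-0.09,0],[-0.8,-0.09,0],[-0.8,-0.09,0],[-0.8,-0.09,0],[-0.8,-0.09,0],[-0.8,-0.09,0],[-0.8,-0.09,0],[-0.8,-0.09,0],[-0.8,-0.09,0],[-0.8,-0.09,0],[-0.8,-0.09,0],[-0.8,-0.09,0],[-0.8,-0.09,0],[0,0,0],[0,0,0]],"twist":[0,0,0,0,0,0,0,0,0,0,0,0,0,0,0,0,0,0,0,0]}'
```

```text
time_s: 16.87
ee_pos: [0.4733, 0.0988, 0.2075]
ee_rot: [-0.059, 0.998, 0.0, 0.0]
contact_force: [0.1, 0.9, -1.8]
width: 0.0421
finger_force: 61.1
```

```bash
python3 -m creep '{"gripper":[1,1,1,1,1,1,1,1,1,1,1,1,1,1,1,1,1,1,1],"travel":[[0,0,1],[0,0,2],[0,0,2],[0,0,2],[0,0,2],[0,0,1],[0,-2,0],[0,-2,0],[1.75,-1.59,0],[1.75,-1.59,0],[1.75,-1.59,0],[1.75,-1.59,0],[1.75,-1.59,0],[1.75,-1.59,0],[1.75,-1.59,0],[1.75,-1.59,0],[1.75,-1.59,0],[0,0,0],[0,0,0]],"twist":[0,0,0,0,0,0,0,0,0,0,0,0,0,0,0,0,0,0,0]}'
python3 - <<'E'
from h import *
im,p=shot('wrist','w8');s=sensors.read_state();print(s['ee_pos'])
for f in('w2','w3'):
    im,p=load(f);m=((im.max(2)<45)*255).astype(np.uint8);m=cv2.morphologyEx(m,cv2.MORPH_CLOSE,np.ones((5,5)))
    l=cv2.connectedComponents(m)[1];u,v=proj(p,(.631,-.085,.004)).astype(int)
    c=cv2.findContours((l==l[v,u]).astype(np.uint8),0,2)[0][0]
    print(cv2.minAreaRect(np.array([onz(p,*q[0],.004)[:2] for q in c],np.float32)))
E
```

```text
time_s: 18.45
ee_pos: [0.6312, -0.0854, 0.3065]
ee_rot: [-0.058, 0.998, -0.0, -0.001]
contact_force: [0.2, 1.0, -1.0]
width: 0.0422
finger_force: 61.3
[ 0.63084303 -0.08446151  0.30671037]
((0.629768431186676, -0.08275356888771057), (0.1378590613603592, 0.13856938481330872), 6.477987766265869)
((0.6295771598815918, -0.08238280564546585), (0.13857419788837433, 0.1393638700246811), 6.415224075317383)
```

```bash
python3 -m creep '{"gripper":[1,1,1,1,1,1,1,1,1,1,1,1,1,1,1,1],"travel":[[-0.05,0.1,-1],[0,0,-2],[0,0,-2],[0,0,-2],[0,0,-2],[0,0,-2],[0,0,-2],[0,0,-2],[0,0,-2],[0,0,-2],[0,0,-1.5],[0,0,-1.2],[0,0,-0.8],[0,0,-0.4],[0,0,0],[0,0,0]],"twist":[0,0,0,0,0,0,0,0,0,0,0,0,0,0,0,0]}'
python3 -m creep '{"gripper":[1,1,1,1],"travel":[[0,0,-0.2],[0,0,-0.2],[0,0,0],[0,0,0]],"twist":[0,0,0,0]}'
```

```text
time_s: 19.83
ee_pos: [0.6307, -0.0833, 0.0789]
ee_rot: [-0.059, 0.998, -0.0, 0.0]
contact_force: [-1.1, -0.4, -1.0]
width: 0.0425
finger_force: 61.3
time_s: 20.17
ee_pos: [0.6304, -0.0834, 0.0744]
ee_rot: [-0.059, 0.998, -0.0, 0.0]
contact_force: [-0.4, 0.2, -1.4]
width: 0.042
finger_force: 61.3
```

```bash
python3 -m creep '{"gripper":[1,1,1,1],"travel":[[0,0,-0.15],[0,0,-0.1],[0,0,0],[0,0,0]],"twist":[0,0,0,0]}'
python3 -m creep '{"gripper":[1,1,1],"travel":[[0,0,-0.1],[0,0,0],[0,0,0]],"twist":[0,0,0]}'
```

```text
time_s: 20.5
ee_pos: [0.6305, -0.0834, 0.072]
ee_rot: [-0.059, 0.998, -0.0, 0.0]
contact_force: [-0.6, 0.4, 2.3]
width: 0.0423
finger_force: 61.7
time_s: 20.75
ee_pos: [0.6311, -0.0835, 0.0719]
ee_rot: [-0.059, 0.998, -0.0, 0.001]
contact_force: [-3.2, 1.0, 13.6]
width: 0.0422
finger_force: 62.9
```

Contact at 13 N. I back off slightly, release and retreat.

```bash
python3 -m creep '{"gripper":[1,1,0.7,0.5,0.4,0.3,0.2,0.1,0,0,0,0],"travel":[[0,0,0.08],[0,0,0],[0,0,0],[0,0,0],[0,0,0],[0,0,0],[0,0,0],[0,0,0],[0,0,0],[0,0,0],[0,0,0],[0,0,0]],"twist":[0,0,0,0,0,0,0,0,0,0,0,0]}'
python3 -m creep '{"gripper":[0,0,0,0,0,0,0,0,0,0,0,0,0,0,0,0,0],"travel":[[0,0,0.6],[0,0,1],[0,0,1.5],[0,0,1.5],[0,0,1.5],[0,0,1.5],[0,0,1.5],[0,0,1.5],[0,0,1.5],[0,0,1.5],[0,0,1.5],[0,0,1.5],[0,0,1.5],[0,0,1.5],[0,0,0],[0,0,0],[0,0,0]],"twist":[0,0,0,0,0,0,0,0,0,0,0,0,0,0,0,0,0]}'
python3 - <<'E'
from h import *
W=shot('wrist','w9');S=shot('scene','s9')
for n,(im,p) in(('w',W),('s',S)):
    h=cv2.cvtColor(im,cv2.COLOR_BGR2HSV)
    m=cv2.inRange(h,(50,110,40),(80,255,255));c=max(cv2.findContours(m,0,2)[0],key=cv2.contourArea)
    print(n,'green bbox',cv2.boundingRect(c))
    for Z in (.116,.004):
        for y in (.022,-.022):
            q=np.array([.6303,-.0835,Z])+y*np.array([-.116,.993,0]); print('  exp',proj(p,q).round(1))
    if n=='w':
        x0,y0,w,hh=cv2.boundingRect(c)
        for r in range(y0+hh-22,y0+hh,3):
            x=np.where(m[r])[0]; print(r,x.min(),x.max(),len(x),onz(p,(x.min()+x.max())/2,r,.116).round(4))
    m=cv2.inRange(h,(8,150,90),(22,255,255));c=max(cv2.findContours(m,0,2)[0],key=cv2.contourArea);print('orange',cv2.boundingRect(c))
im,p=load('s6');m=cv2.inRange(cv2.cvtColor(im,cv2.COLOR_BGR2HSV),(8,150,90),(22,255,255));print('s6 orange',cv2.boundingRect(max(cv2.findContours(m,0,2)[0],key=cv2.contourArea)))
E
```

```text
time_s: 21.75
ee_pos: [0.6304, -0.0833, 0.0715]
ee_rot: [-0.059, 0.998, -0.0, -0.0]
contact_force: [0.2, 0.3, -0.3]
width: 0.0853
finger_force: 0.0
time_s: 23.17
ee_pos: [0.6301, -0.0833, 0.2675]
ee_rot: [-0.059, 0.998, 0.0, -0.0]
contact_force: [0.5, 0.3, -0.3]
width: 0.0853
finger_force: 0.0
w green bbox (257, 140, 46, 46)
  exp [303.  179.9]
  exp [256.8 179.9]
  exp [297.5 157.2]
  exp [262.6 157.2]
164 261 299 22 [ 0.615  -0.0852  0.116 ]
167 260 300 38 [ 0.6178 -0.0848  0.116 ]
170 259 300 39 [ 0.6208 -0.085   0.116 ]
173 259 301 43 [ 0.6236 -0.0842  0.116 ]
176 257 302 46 [ 0.6265 -0.0843  0.116 ]
179 257 302 46 [ 0.6295 -0.084   0.116 ]
182 257 302 46 [ 0.6324 -0.0836  0.116 ]
185 259 301 33 [ 0.6353 -0.0828  0.116 ]
orange (130, 55, 7, 13)
s green bbox (342, 277, 31, 52)
  exp [353.8 276.3]
  exp [368.1 291.6]
  exp [348.4 309.9]
  exp [361.5 325. ]
orange (243, 133, 26, 52)
s6 orange (243, 133, 26, 52)
```

Green stands upright within about 1 mm of where I aimed, at the mat's centre. Orange hasn't moved on the spare hook, and the gripper is clear of both.

```bash
python3 -c "
from workcell import manip;print(manip.sign_off())"
```

```text
the job is handed in; nothing more can be done
None
```

The job is handed in: the orange carrier hangs on the spare hook and the green one stands upright about 1 mm from the mat's measured centre, both released, with the last move ending at 23.2 s of the 54 s allowed.

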